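# Start the glue timer and hold a spring clamp open astride a panel edge

### The job

Start the glue timer by pressing its three keys down one at a time, each coming back up before the next: the smallest, then the medium, then the largest. Then squeeze the handles of the spring clamp parked on the steel rail, lift it off, and hold it upright and wide open, jaws well down on both sides of the middle of the thin plywood panel's top edge, in line with the edge but not touching the panel, ready for the joiner to slip a patch in. Finish while still holding it there, and leave everything else on the bench where it is.

Things in the scene. Friction and masses are not known exactly. Their poses are not given: they have to be found in the camera images.
- timer: grey glue-timer box fixed on the table, 110 (its x) x 170 (its y) x 35 high, origin at the centre of its underside, with a black display and a row of three keys 50 apart along its y: large (+y), small (middle), medium (-y)
- key_small_top (a point): centre of the top of the small key, 16 mm across, white, round, points up; 53 above the table, in a round black collar 6 below the key's top. It moves down with the key
- key_small (a joint): how far the small key is pressed, m: 0 up, 0.006 fully down (flush with its collar); 1.5 N starts it, 5 N takes it fully down, it springs back
- key_medium_top (a point): centre of the top of the medium key, 25 mm across, white, round, points up; 53 above the table, in a round black collar 6 below the key's top. It moves down with the key
- key_medium (a joint): how far the medium key is pressed, m: 0 up, 0.006 fully down (flush with its collar); 1.5 N starts it, 5 N takes it fully down, it springs back
- key_large_top (a point): centre of the top of the large key, 34 mm across, white, round, points up; 53 above the table, in a round black collar 6 below the key's top. It moves down with the key
- key_large (a joint): how far the large key is pressed, m: 0 up, 0.006 fully down (flush with its collar); 1.5 N starts it, 5 N takes it fully down, it springs back
- clamp: steel spring clamp, about 0.08 kg, parked on the steel rail: jaws down, handles up in a V. Origin: on its pivot pin. x along the pin (level, parallel to the rail), z up midway between the handles, y across from jaw to jaw. Jaws 22 wide along x, reaching 51 below the pivot; the coil (radius 7) on the pin ends the throat, 44 deep. Squeezing the handles along y spreads the jaws
- clamp_grip (a point): point on the clamp 52 above the pivot, midway between the handle ends: each is a black round bar 30 long (along x), 10 thick, centred at this height as parked, 56 above the pivot when wide open. Over both bars it measures 53 along y as parked, 37 at joint value 0.22, 30 at 0.28, 25 at the stop (0.33)
- clamp_mouth (a point): point on the clamp, 51 below the pivot along its z: midway between the jaw tips, at their lower end
- jaw (a joint): angle of each jaw, rad (both move alike): 0 shut, 0.067 as parked on the 6 mm rail, 0.2 gives about 18 mm between the jaws, 0.33 (stop) about 29 mm. Sprung shut: each handle bar needs about 5 N to start from parked, 8 N at 0.2, 12 N at the stop
- rail_mid (a point): middle of the top edge of the steel parking rail, 105 above the table; rail 6 thick, 140 long along this frame's x, upright on a dark steel base 150 x 80 x 20. The clamp sits up to 35 off its middle, pivot 25 above the edge and jaw tips 26 below it
- panel: thin pale plywood panel standing fixed and upright in a wooden stand: panel 130 long (its x), 6 thick (its y), top edge 125 above the table; stand base 160 x 80 x 25, its two cheeks 47 over all and up to 50 high. Origin: centre of the stand's underside
- edge_mid (a point): middle of the panel's top edge; x along the edge, y across the panel's thickness, z up
- mallet: wooden mallet lying at the far side, head 120 x 70 x 70, handle 24 thick; origin under it on the table
- chisel: wood-handled chisel, 220 long, 29 high, lying near the robot; origin under its middle, x along it
- glue_bottle: white upright glue bottle, diameter 56, 150 high; origin at the centre of its underside
- square: joiner's try square lying flat, wooden stock 100 long and steel blade; about 120 x 100 x 18; origin under it
- mortised_rail: pale wooden bar 300 x 45 x 24 with two dark mortises, lying to the left; origin under its middle
- wax_tin: round tin, diameter 52, 35 high; origin at the centre of its underside
- offcut: small wood offcut 60 x 40 x 30; origin at the centre of its underside
- brush: brush lying to the right; origin under it
Mind the look-alikes: they are no part of the job. Leave any green or pink look-alike of the panel alone.

How it is judged:
On the way, in this order (a step that is already met when the one before it is completed fails the run):
1. the small key is pressed down with the other two up (value of joint key_small above 0.004 m and value of joint each of key_medium, key_large below 0.002 m), for 0.04 s.
2. the medium key is pressed down with the other two up (value of joint key_medium above 0.004 m and value of joint each of key_small, key_large below 0.002 m), for 0.04 s.
3. the large key is pressed down with the other two up (value of joint key_large above 0.004 m and value of joint each of key_small, key_medium below 0.002 m), for 0.04 s.
4. the clamp is lifted off its rail in the gripper, jaw tips above the rail's edge, all keys up (z of clamp_mouth in the frame of rail_mid above 0.008 m and contact force between clamp and the fingers above 1 N and value of joint each of key_small, key_medium, key_large below 0.002 m), for 0.1 s.
At the end, for the whole second after the job is handed in: Gripper holds the clamp still, jaw joint over 0.2, upright and in line with the edge within 0.3 rad, mouth within 20 mm of the edge's middle along it and 10 mm across, jaw tips at least 10 mm below the edge, clamp not touching the panel (under 0.3 N), all keys up (value of joint jaw above 0.2 rad and x of clamp_mouth in the frame of edge_mid between -0.02 and 0.02 m and y of clamp_mouth in the frame of edge_mid between -0.01 and 0.01 m and z of clamp_mouth in the frame of edge_mid between -0.046 and -0.01 m and angle between the x axis of clamp and the x axis of edge_mid, either way round below 0.3 rad and angle between clamp's own z axis and vertical below 0.3 rad and contact force between clamp and panel below 0.3 N and contact force between clamp and the fingers above 3 N and linear speed of clamp below 0.02 m/s and value of joint each of key_small, key_medium, key_large below 0.002 m); the arm keeps its last pose, push and grip.
It fails at once if another thing on the bench is moved by more than 30 mm (distance of any of mallet, chisel, glue_bottle, square, mortised_rail, wax_tin, offcut, brush from where it was at the start of the episode above 0.03 m).
It fails at once if two keys are down at once (value of joint each of key_small, key_medium above 0.003 m or value of joint each of key_medium, key_large above 0.003 m or value of joint each of key_small, key_large above 0.003 m).
It also fails if it takes over 59 s, if anything falls off the work surface, if the arm or the gripper's body presses on something with over 40 N, if the wrist force passes 120 N, or if a joint passes its speed limit or range.

### The arm

A 7-joint arm with a two-finger parallel gripper is mounted at the origin on the work surface. World frame = base frame: x ahead of the robot, y to its left, z up, the work surface at z = 0. Lengths are in m, angles in rad, forces in N, time in s.
With the tool pointing down it reaches from about 0.4 to 0.85 m from the base axis. Payload 4.5 kg.
Tool frame: the origin (TCP) lies on the mounting face of the last link; the fingertips stand 166 mm ahead of it and the grasp point (between the pads) lies 147 mm ahead of it; z points along the fingers, y is the line along which they close (so a half turn about z gives the same grasp; the last joint's range is limited). The gripper opens to 88 mm and grips with 3 to 60 N. Pads are 18 mm wide; open, the fingers measure 123 mm over their backs; the gripper's body (75 mm by 187 mm) begins 45 mm behind the grasp point.
Start: joints at [1.261, 0.689, -0.195, 1.565, 0.157, 0.902, -0.215], TCP at [0.211, -0.588, 0.405] pointing down, gripper open.
Joint ranges: [-3.01, 3.01], [-0.46, 2.08], [-1.47, 1.51], [0.13, 2.56], [-1, 4.14], [0.04, 2.09], [-2.66, 2.66]. Speed limits (rad/s): [2.57, 2.57, 3.14, 3.14, 3.14, 3.14, 3.14].

### API

Orientations are given as a unit quaternion [x, y, z, w].
In Python, from plant import r, snapshot gives the robot as it stands. The module is installed in compiled form; this text tells all that it offers.
- The arm moves only by the tool move_arm, never from a script. Its argument "rows" is a list of rows, each a list of 5 numbers: the shift along the tool's x, y, z in m, then the turn about the tool's z in rad, then the finger opening in m, from 0 to 0.0881. In form: [[dx, dy, dz, spin, claw], ...]. A call has 1 to 10 rows; each row shifts and turns the commanded pose from where the row before left it, along the tool's axes as they then stand; what a row does not reach is not made up. A row lasts 1/12 s, in which the tool goes at most 41.7 mm and 7.16 degrees, less where a joint would pass 70% of its speed; a pose out of reach is approached as far as the arm can. A call with a gripper value outside its range is refused whole. The fingers move at their own pace and stop on an object; "newtons" is the grip in N (left out, the last holds). Time passes only in rows, so rows that do not move let the fingers close. It gives the time, the measured TCP pose, the force, the opening and the grip force at its end, in the units of the state.
- r.get_state(): the state, without advancing time (a new reading comes with each control period).
- snapshot(name): name is "side" or "top" or "wrist"; returns a dict with "color" (480x640x3 uint8, red, green, blue), "depth" (480x640 float32, m along the optical axis (not along the pixel's ray), 0 where there is no reading), "mtx" (3x3 intrinsics, pixels), "eye" and "orientation" of the camera in the world. Camera axes: x right, y up, looking along -z (the intrinsics and any distortion apply to the point x, -y, -z); pixel columns grow to the right and rows downward; lengths in m; the calibration is good to about 2 mm. A picture is of the moment at which its call begins.
- r.finish_job(): hands the job in; it is judged then, once.
The state is a dict: "clock": time; "q": joint angles; "qd": joint speeds; "joint_torque": joint torques, N m; "tool_pos": TCP position; "eef_rot": TCP orientation; "contact_force": force on the tool from outside, world axes, zero at the start; "moment": the same for the moment, N m; "opening": opening from 0.0 (shut) to 1.0 (fully open); "finger_force": force on a finger pad.
Only numpy, scipy, OpenCV 4.12 (cv2) and the standard library are available. Lean on these libraries where they do the work, as an engineer would, in place of code of your own. Each camera call takes 0.05 s, during which the arm holds its last target. There are 200 camera calls.

## Working session

There is one attempt and no reset: what is moved stays moved. The work goes in short steps, Python scripts to look and compute and a tool call to move; the robot and the scene stay as the last step left them, time stands still between calls to the robot, and variables do not carry over. Pictures are saved under pics/ and viewed, at most 12 in all, crops included, and the job is handed in when it is done.

Besides the shell and the picture viewer there is one more tool, called after "Call:" by a JSON object that holds its "op" and its "data". move_arm: Moves the arm, as the interface text tells. Its arguments: {"type":"object","properties":{"rows":{"type":"array"},"newtons":{"type":"number"}},"required":["rows"]}

```bash
mkdir -p pics; cat > h.py <<'E'
import numpy as np, cv2
from plant import r, snapshot
from scipy.spatial.transform import Rotation as R
def cloud(s):
    v,u=np.mgrid[0:480,0:640]; K=s["mtx"]; d=s["depth"]
    p=np.stack([(u-K[0,2])/K[0,0]*d,-(v-K[1,2])/K[1,1]*d,-d],-1)
    return p@R.from_quat(s["orientation"]).as_matrix().T+s["eye"]
def save(n,im): cv2.imwrite(f"pics/{n}.png",im[:,:,::-1])
E
python3 - <<'E'
from h import *
import pickle
st=r.get_state(); print(st)
for n in("top","side"):
    s=snapshot(n); pickle.dump(s,open(n+".pkl","wb")); save(n,s["color"]); print(n,s["eye"],s["orientation"],s["mtx"],{k:v for k,v in s.items() if k not in("color","depth")}.keys(),np.mean(s["depth"]>0))
E
```

```text
{'clock': 0.0, 'q': array([ 1.26081697,  0.6899901 , -0.19450094,  1.56634099,  0.15727774,
        0.90248707, -0.21508174]), 'qd': array([ 0.00067357, -0.00083477, -0.00191986,  0.00064525,  0.00164906,
       -0.00224976, -0.00020511]), 'joint_torque': array([-9.96727358e-04, -5.27557003e+01, -1.26683716e+00, -1.53427488e+01,
       -5.24650142e-02,  6.46251719e-03,  1.78643813e-04]), 'tool_pos': array([ 0.21051604, -0.58813237,  0.40390641]), 'eef_rot': array([ 9.85256184e-01,  1.71083045e-01, -2.16940073e-04, -8.92642008e-04]), 'contact_force': array([-0.0493039 , -0.49019683, -0.1796264 ]), 'moment': array([ 0.05582561, -0.02446138,  0.00542785]), 'finger_force': 0.0, 'opening': 1.0003763456213397}
top [0.38077888 0.00317844 1.47342204] [-0.0419505   0.04755138  0.7157504  -0.69547134] [[515.58962606   0.         319.63536575]
 [  0.         515.58962606 231.78100679]
 [  0.           0.           1.        ]] dict_keys(['mtx', 'eye', 'orientation']) 0.99595703125
side [0.10867152 0.66763099 0.9171697 ] [-0.11264466  0.3750771   0.87848223 -0.27367376] [[459.65888991   0.         328.96881318]
 [  0.         459.65888991 233.9024174 ]
 [  0.           0.           1.        ]] dict_keys(['mtx', 'eye', 'orientation']) 0.9961002604166667
```

View pics/top.png

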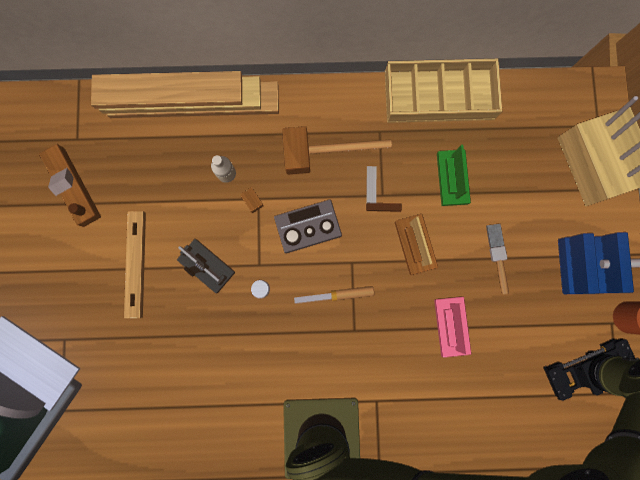

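View pics/side.png

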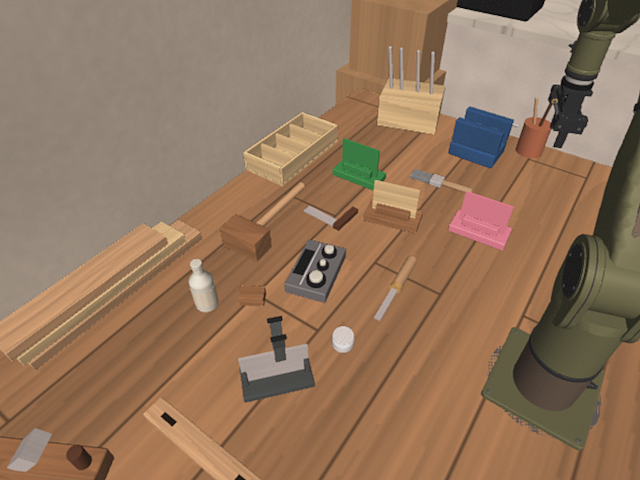

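The top view shows the timer at about (308,226), with its keys at (292,237) large, (309,231) small and (327,226) medium. The clamp and rail are at about (203,263), and the plain wood panel is at about (417,243). The side view shows the same layout, with the clamp's handles up at about (277,335).

```bash
python3 - <<'E'
from h import *
import pickle
def line(P):
    c=P.mean(0); _,s,v=np.linalg.svd(P-c); return c,v[0],np.arctan2(v[0][1],v[0][0])
def ray(s,u,v,z):
    K=s["mtx"]; d=R.from_quat(s["orientation"]).apply([(u-K[0,2])/K[0,0],-(v-K[1,2])/K[1,1],-1]); return s["eye"]+d*(z-s["eye"][2])/d[2]
for n,box in(("top",(275,195,345,255)),("side",(285,235,350,305))):
    s=pickle.load(open(n+".pkl","rb")); W=cloud(s); a,b,c,d=box
    m=(s["color"].min(2)>170).astype(np.uint8); k=np.zeros_like(m); k[b:d,a:c]=m[b:d,a:c]
    N,_,st,ce=cv2.connectedComponentsWithStats(k)
    print(n)
    for i in range(1,N):
        if st[i,4]>8: print("key",st[i,4],ce[i],ray(s,*ce[i],.053),"depth z",W[int(ce[i][1]),int(ce[i][0])])
    print("table z",np.median(W[300:320,200:280,2]) if n=="top" else "")
    x,y,z=W[...,0],W[...,1],W[...,2]
    # panel
    ctr=ray(s,417,243,.08)[:2] if n=="top" else ctr
    q=(np.hypot(x-ctr[0],y-ctr[1])<.12)
    P=W[q&(z>.11)&(z<.14)]; print("panel",len(P),line(P[:,:2]), P.min(0),P.max(0))
    cc=ray(s,203,263,.08)[:2] if n=="top" else cc
    q=(np.hypot(x-cc[0],y-cc[1])<.11)
    P=W[q&(z>.085)&(z<.108)]; print("rail",len(P),line(P[:,:2]),P.min(0),P.max(0))
    P=W[q&(z>.165)&(z<.2)]; print("handles",len(P),line(P[:,:2]),P.min(0),P.max(0))
    P=W[q&(z>.015)&(z<.026)]; r_=cv2.minAreaRect(P[:,:2].astype(np.float32)*1000); print("base",r_)
    q=(np.hypot(x-ctr[0],y-ctr[1])<.12)
    P=W[q&(z>.018)&(z<.03)]; print("stand",cv2.minAreaRect(P[:,:2].astype(np.float32)*1000))
t=cv2.imread("pics/top.png")[215:305,150:270]; s_=cv2.imread("pics/side.png")[300:410,225:325]
cv2.imwrite("pics/crop.png",np.hstack([cv2.resize(t,(480,360),interpolation=2),cv2.resize(s_,(320,360),interpolation=2)]))
E
```

```text
top
key 38 [326.  225.5] [ 0.57858458 -0.02895005  0.053     ] depth z [ 0.57971144 -0.02894841  0.05497503]
key 13 [308.61538462 230.61538462] [0.56561022 0.01976493 0.053     ] depth z [0.56736458 0.02142641 0.05313247]
key 87 [291.71264368 235.73563218] [0.55262248 0.06700145 0.053     ] depth z [0.55433799 0.06878176 0.05622836]
table z -0.002600706716528789
panel 163 (array([ 0.52431646, -0.28314613]), array([-0.97140189, -0.23744129]), np.float64(-2.901861693701543)) [ 0.46193814 -0.30114817  0.11020791] [ 0.58711405 -0.26592473  0.1297698 ]
rail 135 (array([0.47976069, 0.3133368 ]), array([-0.66023586, -0.75105832]), np.float64(-2.2919290841650395)) [0.43208599 0.26230441 0.08538261] [0.5293616  0.36816021 0.10787353]
handles 103 (array([0.47059633, 0.30626591]), array([-0.75461812,  0.65616422]), np.float64(2.4258682694256364)) [0.44293806 0.27915936 0.16595152] [0.50019958 0.33105287 0.19009572]
base ((480.3740234375, 314.7794189453125), (148.55743408203125, 79.78662872314453), 48.8182373046875)
stand ((542.5899658203125, -279.230224609375), (196.917236328125, 81.13728332519
[... 529 characters left out ...]
7217906, -0.23423894]), np.float64(-2.9051569949416165)) [ 0.46247336 -0.30263314  0.11000374] [ 0.58846954 -0.26376291  0.12927132]
rail 541 (array([0.47923963, 0.31743617]), array([0.6658807 , 0.74605824]), np.float64(0.8421226614152003)) [0.43247233 0.26094767 0.08501065] [0.52682618 0.3698563  0.1079935 ]
handles 252 (array([0.47400201, 0.30464561]), array([-0.7508271,  0.6604988]), np.float64(2.420109754658447)) [0.44499342 0.27810306 0.16503991] [0.50102063 0.3329231  0.19103676]
base ((477.30517578125, 318.0010070800781), (150.1887664794922, 73.71977996826172), 48.57952117919922)
stand ((542.397216796875, -278.56085205078125), (194.4676971435547, 83.4764633178711), 13.592059135437012)
```

View pics/crop.png

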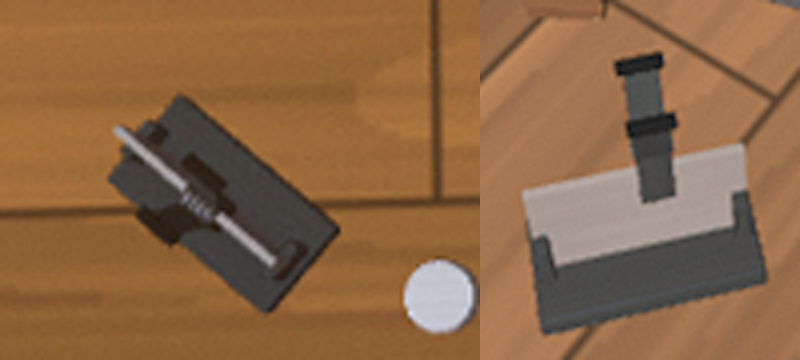

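The crop shows the clamp's black handle bars straddling the rail, with the coil at about (197,207) in the enlarged view, off the rail's middle. The key and panel positions agree between the two views, so I'm moving to the keys.

Call:
{"op": "move_arm", "data": {"rows": [[0.027,-0.0226,0,0,0],[0.027,-0.0226,0,0,0],[0.027,-0.0226,0,0,0],[0.027,-0.0226,0,0,0],[0.027,-0.0226,0,0,0],[0.027,-0.0226,0,0,0],[0.027,-0.0226,0,0,0],[0.027,-0.0226,0,0,0],[0.027,-0.0226,0,0,0],[0.027,-0.0226,0,0,0]], "newtons": 20}}

```text
clock: 0.93
tool_pos: [0.3891, -0.283, 0.4046]
eef_rot: [0.985, 0.171, -0.0, -0.0]
contact_force: [0.9, -0.5, 0.6]
opening: 0.268
finger_force: 0.0
```

Call:
{"op": "move_arm", "data": {"rows": [[0.027,-0.0226,0,0,0],[0.027,-0.0226,0,0,0],[0.027,-0.0226,0,0,0],[0.027,-0.0226,0,0,0],[0.027,-0.0226,0,0,0],[0.027,-0.0226,0,0,0],[0.027,-0.0226,0,0,0],[0.027,-0.0226,0,0,0],[0.027,-0.0226,0,0,0],[0,0,0,0,0]]}}

```text
clock: 1.77
tool_pos: [0.5517, -0.003, 0.4046]
eef_rot: [0.984, 0.176, 0.002, -0.003]
contact_force: [0.8, 0.7, 0.3]
opening: 0.002
finger_force: 0.0
```

```bash
cat >> h.py <<'E'
def to(x,y,z=None,yaw=None):
    "tool-frame shift to bring TCP to world x,y,z; spin for tool x at yaw (deg)"
    s=r.get_state(); M=R.from_quat(s["eef_rot"]); p=s["tool_pos"]
    t=np.degrees(np.arctan2(*M.as_matrix()[1::-1,0]))
    d=M.inv().apply(np.array([x,y,p[2] if z is None else z])-p)
    print("clock",round(s["clock"],2),"tcp",p.round(4),"yaw",t.round(2),"shift",d.round(4),"spin",None if yaw is None else round(np.radians((t-yaw+90)%180-90),4))
E
python3 - <<'E'
from h import *
to(.566,.019,.25)
s=snapshot("wrist"); save("w1",s["color"]); print(s["eye"],s["orientation"],s["mtx"][0],r.get_state()["opening"])
E
```

```text
clock 1.77 tcp [ 0.5517 -0.003   0.4046] yaw 20.33 shift [ 0.0202 -0.015   0.1548] spin None
[0.61801395 0.02300233 0.38488866] [-0.11025573  0.07994356 -0.56576235  0.81324391] [357.30325503   0.         317.45245686] 0.005894694608176102
```

View pics/w1.png

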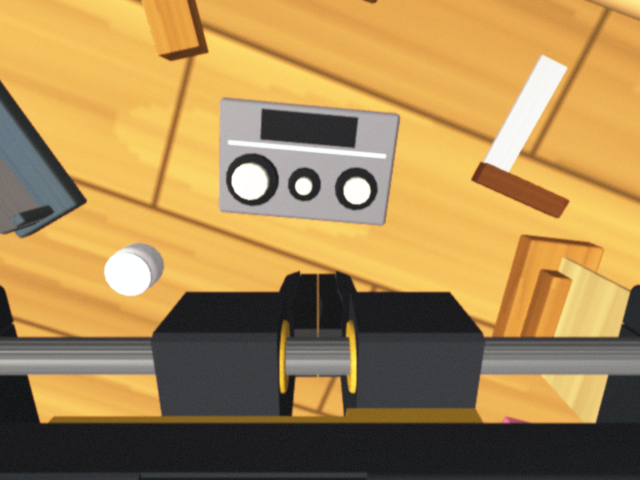

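The wrist view shows the three keys clearly: large (249,180), small (304,186) and medium (357,189). I'll refine their positions from this picture.

Call:
{"op": "move_arm", "data": {"rows": [[0.01,-0.0075,0.03,0,0],[0.01,-0.0075,0.03,0,0],[0,0,0.02,0,0],[0,0,0,0,0],[0,0,0,0,0]]}}

```text
clock: 2.23
tool_pos: [0.562, 0.0084, 0.324]
eef_rot: [0.985, 0.17, -0.002, 0.0]
contact_force: [0.1, 0.3, 0.3]
opening: 0.007
finger_force: 0.0
```

```bash
cat >> h.py <<'E'
def ray(s,u,v,z):
    K=s["mtx"]; d=R.from_quat(s["orientation"]).apply([(u-K[0,2])/K[0,0],-(v-K[1,2])/K[1,1],-1]); return s["eye"]+d*(z-s["eye"][2])/d[2]
E
python3 - <<'E'
from h import *
s=snapshot("wrist"); save("w2",s["color"]); W=cloud(s)
m=((s["color"].min(2)>215)&(np.hypot(W[...,0]-.566,W[...,1]-.019)<.09)).astype(np.uint8)
N,_,st,ce=cv2.connectedComponentsWithStats(m)
for i in range(1,N):
    if st[i,4]>60: print(st[i],ce[i].round(1),ray(s,*ce[i],.053).round(4),W[int(ce[i][1]),int(ce[i][0])].round(4))
to(.566,.019,.225)
E
```

```text
[ 209  160  203   21 1202] [309.5 169.6] [0.5992 0.0291 0.053 ] [0.5977 0.0293 0.0378]
[ 215  192   45   44 1559] [236.5 213.3] [0.552  0.0683 0.053 ] [0.5532 0.0682 0.0565]
[297 209  20  20 321] [306.3 218.7] [0.5651 0.0196 0.053 ] [0.5663 0.0202 0.0562]
[359 208  34  32 848] [375.4 223.4] [ 0.5786 -0.0288  0.053 ] [ 0.5793 -0.0278  0.0554]
clock 2.28 tcp [0.5625 0.0083 0.3252] yaw 19.6 shift [ 0.0069 -0.009   0.1002] spin None
```

Call:
{"op": "move_arm", "data": {"rows": [[0.0066,-0.0097,0.035,0,0],[0,0,0.035,0,0],[0,0,0.025,0,0],[0,0,0.006,0,0],[0,0,0,0,0],[0,0,0,0,0]]}}

```text
clock: 2.78
tool_pos: [0.5664, 0.0203, 0.2254]
eef_rot: [0.985, 0.171, 0.001, 0.0]
contact_force: [0.2, -1.2, 0.3]
opening: 0.004
finger_force: 0.0
```

```bash
python3 -c "
from h import *
to(.5655,.0197,.214); print(r.get_state()['contact_force'])"
```

```text
clock 2.78 tcp [0.5664 0.0203 0.2254] yaw 19.64 shift [-0.0011  0.0003  0.0114] spin None
[ 0.22840031 -1.15913088  0.31872638]
```

Call:
{"op": "move_arm", "data": {"rows": [[0,0,0.006,0,0],[0,0,0.003,0,0],[0,0,0.002,0,0],[0,0,0,0,0],[0,0,0,0,0]]}}

```text
clock: 3.2
tool_pos: [0.567, 0.0206, 0.217]
eef_rot: [0.985, 0.171, 0.003, 0.001]
contact_force: [-4.3, -1.4, 27.5]
opening: 0.001
finger_force: 13.6
```

Call:
{"op": "move_arm", "data": {"rows": [[0,0,-0.012,0,0],[0,0,-0.02,0,0],[-0.0026,0.0252,0,0,0],[-0.0026,0.0252,0,0,0],[0,0,0,0,0],[0,0,0,0,0]]}}

```text
clock: 3.7
tool_pos: [0.5781, -0.0303, 0.2456]
eef_rot: [0.986, 0.169, 0.001, 0.001]
contact_force: [-0.2, 0.6, -0.4]
opening: 0.003
finger_force: 0.0
```

```bash
python3 -c "
from h import *
to(.579,-.0287,.2185); print(r.get_state()['contact_force'])"
```

```text
clock 3.7 tcp [ 0.5781 -0.0303  0.2456] yaw 19.48 shift [ 0.0014 -0.0012  0.0271] spin None
[-0.2021389   0.59101331 -0.40121097]
```

Call:
{"op": "move_arm", "data": {"rows": [[0.0014,-0.0012,0.016,0,0],[0,0,0.007,0,0],[0,0,0,0,0],[0,0,0,0,0]]}}

```text
clock: 4.03
tool_pos: [0.5786, -0.0251, 0.2218]
eef_rot: [0.985, 0.172, -0.0, -0.001]
contact_force: [-1.4, 3.3, 2.3]
opening: 0.009
finger_force: 1.1
```

Call:
{"op": "move_arm", "data": {"rows": [[0,0,0.004,0,0],[0,0,0.002,0,0],[0,0,0,0,0],[0,0,0,0,0]]}}

```text
clock: 4.37
tool_pos: [0.5786, -0.0253, 0.2173]
eef_rot: [0.985, 0.172, 0.001, -0.001]
contact_force: [-3.3, 3.6, 13.5]
opening: 0.002
finger_force: 7.0
```

Call:
{"op": "move_arm", "data": {"rows": [[0,0,-0.012,0,0],[0,0,-0.02,0,0],[0.0024,-0.0327,0,0,0],[0.0023,-0.0327,0,0,0],[0.0023,-0.0327,0,0,0],[0,0,0,0,0],[0,0,0,0,0],[0,0,0.016,0,0],[0,0,0.007,0,0],[0,0,0,0,0]]}}

```text
clock: 5.2
tool_pos: [0.552, 0.0663, 0.2235]
eef_rot: [0.985, 0.17, -0.001, 0.001]
contact_force: [-0.5, -1.3, 1.3]
opening: 0.006
finger_force: 0.6
```

```bash
python3 -c "
from h import *
to(.5525,.0677,.2185); print(r.get_state()['contact_force'])"
```

```text
clock 5.2 tcp [0.552  0.0663 0.2235] yaw 19.57 shift [ 0.0009 -0.0012  0.005 ] spin None
[-0.51048444 -1.33196101  1.34444751]
```

Call:
{"op": "move_arm", "data": {"rows": [[0,0,0.004,0,0],[0,0,0.003,0,0],[0,0,0,0,0],[0,0,0,0,0]]}}

```text
clock: 5.53
tool_pos: [0.5522, 0.0667, 0.218]
eef_rot: [0.985, 0.17, -0.0, 0.001]
contact_force: [-0.2, -3.0, 4.6]
opening: 0.009
finger_force: 2.2
```

Call:
{"op": "move_arm", "data": {"rows": [[0,0,-0.015,0,0],[0,0,-0.04,0,0],[0,0,-0.04,0,0],[0,0,-0.04,0,0],[0,0,-0.04,0,0],[0,0,-0.04,0,0.088],[-0.01,-0.032,0,0,0.088],[-0.01,-0.032,0,0,0.088],[-0.01,-0.032,0,0,0.088],[-0.01,-0.032,0,0,0.088]]}}

```text
clock: 6.37
tool_pos: [0.4702, 0.1766, 0.4332]
eef_rot: [0.985, 0.171, 0.001, -0.001]
contact_force: [0.9, 0.7, -0.3]
opening: 0.363
finger_force: 0.0
```

Call:
{"op": "move_arm", "data": {"rows": [[-0.01,-0.032,0,0,0.088],[-0.01,-0.032,0,0,0.088],[-0.01,-0.03,0,0,0.088],[-0.01,-0.03,0,0,0.088],[0,0,0,-0.1022,0.088],[0,0,0,-0.1022,0.088],[0,0,0,-0.1022,0.088],[0,0,0,-0.1022,0.088],[0,0,0,-0.1022,0.088],[0,0,0,0,0.088]]}}

```text
clock: 7.2
tool_pos: [0.3916, 0.2789, 0.4328]
eef_rot: [0.909, 0.416, 0.0, -0.001]
contact_force: [-0.3, 1.0, -0.2]
opening: 0.996
finger_force: 0.0
```

```bash
python3 - <<'E'
from h import *
s=snapshot("wrist"); save("w3",s["color"]); W=cloud(s)
to(.472,.3055,.42,48.9); print(r.get_state()['contact_force'],r.get_state()['opening'])
E
```

```text
clock 7.25 tcp [0.3917 0.2787 0.4328] yaw 48.91 shift [0.073  0.043  0.0128] spin 0.0002
[ 0.73682041 -0.33214093 -0.46002569] 0.9985154362636195
```

View pics/w3.png

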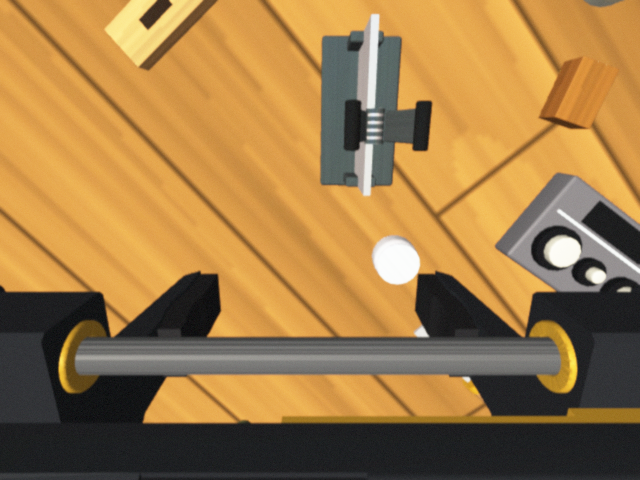

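The wrist view shows the clamp with its bars at (353,125) and (422,125), in line with the tool's closing direction. The rail runs from (375,15) to (365,195).

```bash
python3 - <<'E'
from h import *
s=snapshot("wrist"); W=cloud(s)
m=((s["color"].max(2)<60)).astype(np.uint8); m[:90]=0; m[165:]=0; m[:,:330]=0; m[:,445:]=0
N,_,st,ce=cv2.connectedComponentsWithStats(m); pts=[]
for i in range(1,N):
    if st[i,4]>100:
        # inner/outer edges: top face of bar near z .185
        c=ray(s,*ce[i],.184); pts.append(c); print(st[i],ce[i].round(1),c.round(4),W[int(ce[i][1]),int(ce[i][0])].round(4))
M=R.from_quat(r.get_state()["eef_rot"]).as_matrix()
L=W[(W[...,2]>.165)&(W[...,2]<.2)&(np.hypot(W[...,0]-.472,W[...,1]-.3055)<.05)]
T=L@M; lo,hi=np.percentile(T,[1,99],0); c=(lo+hi)/2; print("extent tool",(hi-lo).round(4),"centre",(M@c).round(4),L.max(0))
A=W[(W[...,2]>.097)&(W[...,2]<.112)&(np.hypot(W[...,0]-.479,W[...,1]-.316)<.09)][:,:2]
v=np.linalg.svd(A-A.mean(0))[2][0]; print("rail mean",A.mean(0),np.degrees(np.arctan2(v[1],v[0])))
c=np.mean(pts,0); to(c[0],c[1],.42,48.9)
E
```

```text
[343 100  23  50 935] [352.9 124.5] [0.4555 0.3209 0.184 ] [0.4551 0.3217 0.1866]
[412 101  18  49 713] [420.5 124.7] [0.4867 0.2936 0.184 ] [0.4863 0.2945 0.1861]
extent tool [0.0292 0.0519 0.0215] centre [0.4708 0.3075 0.1767] [0.49927203 0.33505209 0.18833859]
rail mean [0.4846532  0.32324136] -131.34022286665737
clock 7.3 tcp [0.3917 0.2786 0.4328] yaw 48.84 shift [0.0738 0.041  0.0128] spin -0.001
```

Call:
{"op": "move_arm", "data": {"rows": [[0.0246,0.0137,0,0,0.088],[0.0246,0.0137,0,0,0.088],[0.0246,0.0136,0,0,0.088],[0,0,0.02,0,0.088],[0,0,0.0,0,0.088],[0,0,0,0,0.088]]}}

```text
clock: 7.8
tool_pos: [0.4705, 0.307, 0.4118]
eef_rot: [0.91, 0.414, -0.002, 0.0]
contact_force: [-0.7, 0.0, 0.4]
opening: 0.999
finger_force: 0.0
```

```bash
python3 - <<'E'
from h import *
to(.471,.3073,.331,48.7)
E
```

```text
clock 7.8 tcp [0.4705 0.307  0.4118] yaw 48.92 shift [0.0009 0.0002 0.0808] spin 0.0039
```

Call:
{"op": "move_arm", "data": {"rows": [[0.0009,0,0.025,0,0.088],[0,0,0.025,0,0.088],[0,0,0.02,0,0.088],[0,0,0.011,0,0.088],[0,0,0,0,0.088],[0,0,0,0,0.088]]}}

```text
clock: 8.3
tool_pos: [0.4713, 0.308, 0.3323]
eef_rot: [0.91, 0.415, -0.0, 0.0]
contact_force: [0.1, 0.5, 1.4]
opening: 0.998
finger_force: 0.0
```

```bash
python3 - <<'E'
from h import *
to(.471,.3073,.331,48.7); s=snapshot("wrist"); save("w4",s["color"]); print(r.get_state()["contact_force"])
E
```

```text
clock 8.3 tcp [0.4713 0.308  0.3323] yaw 48.98 shift [-0.0007  0.0002  0.0013] spin 0.005
[-0.26386557  0.38950088  0.28835329]
```

View pics/w4.png

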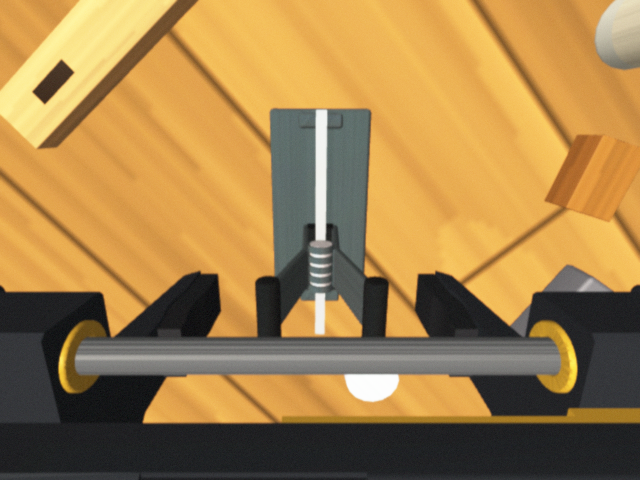

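The clamp's bars sit between the fingers, at x = 269 and 375 in the image. The finger pads are at 217 and 418, so the clamp is about 1.5 mm right of centre.

Call:
{"op": "move_arm", "data": {"rows": [[0,0.0015,0,0,0.06],[0,0,0,0,0.055],[0,0,0,0,0.052],[0,0,0,0,0.048],[0,0,0,0,0.044],[0,0,0,0,0.04],[0,0,0,0,0.036],[0,0,0,0,0.032]], "newtons": 28}}

```text
clock: 9.02
tool_pos: [0.473, 0.3068, 0.3316]
eef_rot: [0.91, 0.415, -0.0, 0.0]
contact_force: [0.4, -0.3, -0.9]
opening: 0.417
finger_force: 9.0
```

Call:
{"op": "move_arm", "data": {"rows": [[0,0,0,0,0.03],[0,0,0,0,0.028],[0,0,0,0,0.026],[0,0,0,0,0.023],[0,0,0,0,0.02],[0,0,0,0,0.02],[0,0,0,0,0.02]]}}

```text
clock: 9.6
tool_pos: [0.473, 0.3068, 0.3317]
eef_rot: [0.91, 0.414, -0.0, 0.0]
contact_force: [-0.6, -0.3, -1.0]
opening: 0.262
finger_force: 28.0
```

```bash
python3 - <<'E'
from h import *
to(.471,.3073,.331,48.7); s=snapshot("wrist"); save("w5",s["color"])
E
```

```text
clock 9.6 tcp [0.473  0.3068 0.3317] yaw 48.97 shift [-0.001  -0.0018  0.0007] spin 0.0048
```

View pics/w5.png

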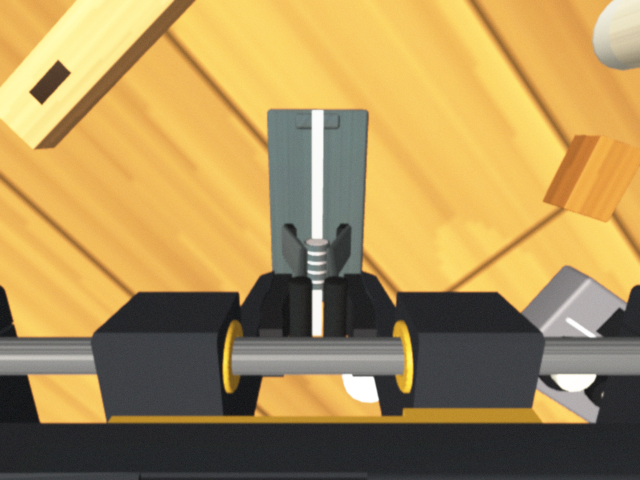

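The grip closed to about 23 mm, so the clamp is at its stop and the jaws are spread. Lifting straight up now.

Call:
{"op": "move_arm", "data": {"rows": [[0,0,-0.01,0,0.02],[0,0,-0.025,0,0.02],[0,0,-0.03,0,0.02],[0,0,-0.03,0,0.02],[0,0,-0.03,0,0.02],[0,0,-0.015,0,0.02],[0,0,0,0,0.02],[0,0,0,0,0.02]]}}

```text
clock: 10.32
tool_pos: [0.4729, 0.3068, 0.4726]
eef_rot: [0.91, 0.414, 0.001, -0.0]
contact_force: [0.1, 1.4, -0.7]
opening: 0.259
finger_force: 28.0
```

```bash
python3 - <<'E'
from h import *
s=snapshot("side"); save("s2",s["color"][180:420,160:480].repeat(2,0).repeat(2,1))
to(.524,-.2832,.47,13.6); print(r.get_state()["opening"])
E
```

```text
clock 10.37 tcp [0.4727 0.3065 0.4713] yaw 48.98 shift [-0.4112  0.4258  0.0018] spin 0.6175
0.2613759983571681
```

View pics/s2.png

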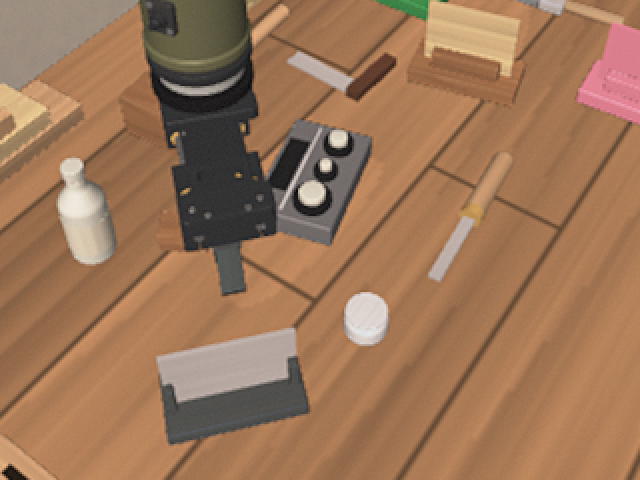

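The side view shows the clamp held clear above the rail, with the keys up and the objects undisturbed. I'll turn it and carry it to the panel, stopping short so the wrist camera can see the edge.

Call:
{"op": "move_arm", "data": {"rows": [[0,0,0,0.103,0.02],[0,0,0,0.103,0.02],[0,0,0,0.103,0.02],[0,0,0,0.103,0.02],[0,0,0,0.103,0.02],[0,0,0,0.103,0.02],[0,0,0,0,0.02],[-0.0094,0.0325,0,0,0.02],[-0.0094,0.0325,0,0,0.02],[-0.0094,0.0325,0,0,0.02]]}}

```text
clock: 11.2
tool_pos: [0.4678, 0.2046, 0.4703]
eef_rot: [0.993, 0.121, -0.001, 0.001]
contact_force: [0.7, -0.8, -0.4]
opening: 0.259
finger_force: 28.0
```

Call:
{"op": "move_arm", "data": {"rows": [[-0.0094,0.0325,0,0,0.02],[-0.0094,0.0325,0,0,0.02],[-0.0094,0.0325,0,0,0.02],[-0.0094,0.0325,0,0,0.02],[-0.0094,0.0325,0,0,0.02],[-0.0094,0.0325,0,0,0.02],[-0.0094,0.0325,0,0,0.02],[-0.0094,0.0325,0,0,0.02],[-0.0094,0.0325,0,0,0.02],[-0.0094,0.0325,0,0,0.02]]}}

```text
clock: 12.03
tool_pos: [0.4526, -0.1341, 0.4708]
eef_rot: [0.993, 0.12, -0.001, -0.0]
contact_force: [1.1, -0.1, -0.7]
opening: 0.26
finger_force: 28.0
```

Call:
{"op": "move_arm", "data": {"rows": [[-0.0094,0.0325,0,0,0.02],[-0.0094,0.0325,0,0,0.02],[-0.0094,0.0325,0,0,0.02],[-0.0094,0.0325,0,0,0.02],[-0.0094,0.0325,0,0,0.02],[0,0,0,0,0.02],[0,0,0,0,0.02]]}}

```text
clock: 12.62
tool_pos: [0.4448, -0.3035, 0.4704]
eef_rot: [0.993, 0.117, -0.001, -0.0]
contact_force: [-0.7, 0.2, -0.7]
opening: 0.263
finger_force: 28.0
```

```bash
python3 - <<'E'
from h import *
s=snapshot("wrist"); W=cloud(s); save("w6",s["color"])
to(.524,-.2832,.47,13.6); print(r.get_state()["opening"])
q=(np.hypot(W[...,0]-.524,W[...,1]+.283)<.085)
for lo,hi in((.120,.136),(.125,.135)):
    P=W[q&(W[...,2]>lo)&(W[...,2]<hi)]
    b=cv2.minAreaRect(P[:,:2].astype(np.float32)*1000); print(len(P),b,P[:,:2].mean(0),np.percentile(P[:,2],[50,95]))
E
```

```text
clock 12.67 tcp [ 0.4454 -0.3016  0.4706] yaw 13.62 shift [0.0807 0.0007 0.0004] spin 0.0003
0.25700216295459277
1102 ((523.5673217773438, -283.001708984375), (129.47503662109375, 5.50200080871582), 13.577681541442871) [ 0.52594991 -0.28256338] [0.1247977  0.12607193]
445 ((523.6312866210938, -283.2633056640625), (128.9276123046875, 5.477294921875), 13.325154304504395) [ 0.52826761 -0.28204797] [0.12544024 0.12636464]
```

View pics/w6.png

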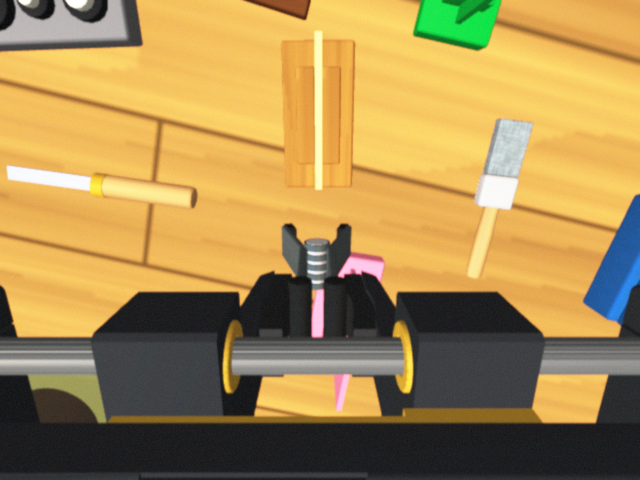

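The wrist view shows the plain panel's edge at x ≈ 319, directly ahead of the clamp's coil at (317,250), with the open jaws at 291 and 343. I'll go over it and lower.

Call:
{"op": "move_arm", "data": {"rows": [[0.027,0.0002,0,0,0.02],[0.027,0.0002,0,0,0.02],[0.0267,0.0002,0,0,0.02],[0,0,0.03,0,0.02],[0,0,0.03,0,0.02],[0,0,0,0,0.02],[0,0,0,0,0.02]]}}

```text
clock: 13.25
tool_pos: [0.5242, -0.2813, 0.4105]
eef_rot: [0.993, 0.12, -0.002, -0.002]
contact_force: [-0.1, -0.6, -1.1]
opening: 0.26
finger_force: 28.0
```

```bash
python3 - <<'E'
from h import *
s=snapshot("wrist"); save("w7",s["color"][:360])
to(.5237,-.2831,.352,13.5)
E
```

```text
clock 13.3 tcp [ 0.5246 -0.2821  0.4121] yaw 13.69 shift [-0.0011  0.0008  0.0601] spin 0.0034
```

View pics/w7.png

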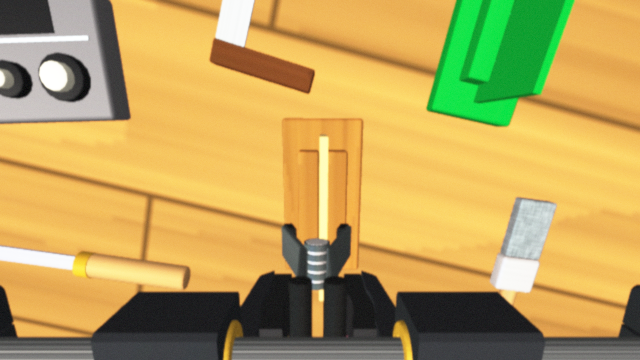

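The panel's edge is at x ≈ 323 and the coil at 317, so I'll nudge about 2 mm in +y while lowering.

Call:
{"op": "move_arm", "data": {"rows": [[-0.001,0.0022,0,0,0.02],[0,0,0.015,0,0.02],[0,0,0.015,0,0.02],[0,0,0.015,0,0.02],[0,0,0.013,0,0.02],[0,0,0,0,0.02],[0,0,0,0,0.02],[0,0,0,0,0.02]]}}

```text
clock: 13.97
tool_pos: [0.5244, -0.286, 0.3555]
eef_rot: [0.993, 0.118, 0.001, 0.001]
contact_force: [0.6, -0.5, -0.0]
opening: 0.256
finger_force: 28.0
```

```bash
python3 - <<'E'
from h import *
s=snapshot("wrist"); W=cloud(s); w=s["color"][100:340,200:440].repeat(2,0).repeat(2,1)
t=snapshot("side")["color"][100:250,330:480]; save("w8",np.hstack([w[:,:480][:,100:380],cv2.resize(t,(480,480))]))
to(.5237,-.2831,.352,13.5); st=r.get_state(); print(st["contact_force"],st["opening"],st["finger_force"])
q=np.hypot(W[...,0]-.524,W[...,1]+.283)<.07
P=W[q&(W[...,2]>.12)&(W[...,2]<.13)]; M=R.from_quat(st["eef_rot"]).inv()
print("edge in tool", np.median(M.apply(P-st["tool_pos"]),0))
C=W[235:285,305:330].reshape(-1,3); print("coil",np.median(C,0),np.median(M.apply(C-st["tool_pos"]),0),C[:,2].max())
E
```

```text
clock 14.07 tcp [ 0.5243 -0.2859  0.3553] yaw 13.56 shift [ 0.     -0.0029  0.0033] spin 0.001
[-0.02167162 -0.53571427 -0.23889102] 0.26108512635805287 27.995196282863617
edge in tool [ 0.01674012 -0.0029725   0.23051331]
coil [ 0.52908561 -0.28414068  0.15428166] [ 0.00483363 -0.0015924   0.20102857] 0.3355171704184988
```

View pics/w8.png

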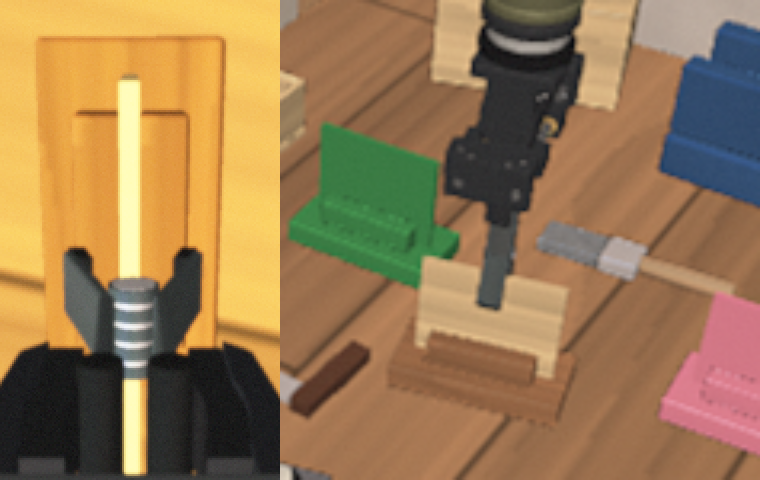

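The wrist view shows the panel's edge running midway between the open jaws, with the coil about 1.5 mm to one side. The side view shows the jaw hanging below the top edge at the middle. One tiny centring move, then I'll hand in.

Call:
{"op": "move_arm", "data": {"rows": [[0,-0.0012,0,0,0.02],[0,0,0,0,0.02],[0,0,0,0,0.02],[0,0,0,0,0.02],[0,0,0,0,0.02],[0,0,0,0,0.02]]}}

```text
clock: 14.57
tool_pos: [0.5236, -0.2844, 0.3537]
eef_rot: [0.993, 0.118, -0.0, 0.0]
contact_force: [0.5, -0.2, -1.0]
opening: 0.265
finger_force: 28.0
```

```bash
python3 - <<'E'
from h import *
to(.5237,-.2831,.352,13.5); st=r.get_state(); print(st["contact_force"],st["opening"],st["finger_force"])
print(r.finish_job())
E
```

```text
clock 14.57 tcp [ 0.5236 -0.2844  0.3537] yaw 13.57 shift [ 0.0004 -0.0013  0.0017] spin 0.0012
[ 0.5275493  -0.17748478 -1.02479242] 0.2647047780209582 27.995163202285767
the job is handed in; nothing more can be done
None
```

I pressed the keys in order (small, medium, large), lifted the clamp off its rail, and handed the job in at 14.6 s with the clamp held wide open over the middle of the plywood panel's top edge, apparently clear of it; no verdict came back.

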